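# Clamp a cartridge fuse in the test board's indexed slide

### The job

Test the white ceramic cartridge fuse: pick it from the pine tray with a gentle grip of no more than about 15 N, because the ceramic cracks, and lay it, without dropping it, in the black V-notches of the hardwood test board, leaving everything else in the tray alone. Then pull up the slide's red lock plunger, move the slide one hole towards the fuse so that its spring contact closes on it, and let the pin drop fully home in that next hole. Finish while still holding the red knob with the pin home; do not let go.

Things in the scene. Friction and masses are not known exactly. Their poses are not given: they have to be found in the camera images.
- fuse: White ceramic cartridge fuse with bright steel end caps, a cylinder 22 mm thick and 58 mm long, 40 to 75 g. Origin at its centre, its y axis along the cylinder. Starts in one of two pairs of V-notches in the tray, along the tray's y, centre 32 mm above the bench; its middle 30 mm is free on both sides, with 13 mm of air below. The ceramic cracks if squeezed or pressed hard: grip it with 5 to 15 N
- spent_fuse: Cartridge fuse of the same size with a brown body, lying in the other pair of notches 90 mm from the white one. To be left alone
- tray: Pine parts tray, 280 mm along its x, 230 mm along its y, walls 32 mm high and 8 mm thick, floor 8 mm thick, fixed. Origin at the centre of its underside. The cartridge notches (6 mm thick, 18 mm either side of the fuse's middle) are at (-50, +55) and (+40, +55) mm; other loose parts, up to 48 mm above the bench, lie in the half with negative y, behind a dividing wall along x
- plug1: Brown bakelite screw fuse plug with brass thread, 32 mm in diameter, 39 mm high, standing on its cap in the tray (origin: centre of its underside). To be left alone
- plug2: A second plug, the same. To be left alone
- plug3: A third plug, the same. To be left alone
- insulator: Porcelain knob insulator, 36 mm in diameter, 40 mm high, standing in the tray. To be left alone
- carrier: White ceramic fuse carrier with copper blades at both ends, 80 x 26 x 30 mm, in the tray. To be left alone
- bus_link: Flat copper bus link, 80 x 20 x 5 mm, in the tray. To be left alone
- board: Hardwood test board, 180 mm along its x, 360 mm along its y, 18 mm thick, fixed. Origin at the centre of its underside. A slotted steel tube 25 x 25 mm runs along y at x = -30 mm, top 43 mm above the bench, slots (the slide's holes) every 25 mm; on it from -y to +y: slide with red knob, V-notch cradle, fixed contact. Lamp in a black bayonet socket, 107 mm high, at (45, -125) mm
- cradle (a point): Where to lay the fuse's middle: on the cylinder's axis, 65 mm above the bench, axes parallel to the board's (fuse along y). The two black V-notches, 8 mm thick, stand 17 mm either side along y; between them the fuse is free on both sides, with 11 mm of air below it. Laid here it has 10 mm to the fixed contact and 11 mm to the slide's contact; the closing slide pushes it along
- fixed_contact (a point): Face of the fixed brass contact, on the fuse's axis. In the end the fuse's cap touches it, the fuse's centre being 29 mm from here. It stands on a black upright 34 mm wide, 85 mm above the bench
- knob_mid (a point): Middle of the plunger's red round knob, 25 mm thick, 19 mm high; 79 mm above the bench while the pin is home. It moves up with the pin and along with the slide. Below the knob are 18 mm free down to the slide's plate, round a 13 mm brass bush. A black bracket 30 mm wide, 81 mm above the bench, stands on the slide 22 to 30 mm from here towards the fuse: close the fingers across the tube
- plunger (a joint): Height (m) of the lock plunger, straight up: 0 = pin fully home in a hole, 0.009 = its round nose clear of the hole, 0.013 = upper stop. A spring pushes it down, 2.5 N when home, 5 N when clear. Between holes the pin rests on the tube at 0.009; it drops by itself over the next hole. Pin 8 mm, hole 10 mm along the tube
- spring_tip (a joint): How far (m) the slide's brass spring contact is pushed back into its bracket: 0 = free, about 0.004 = closed on the fuse with the slide at the next hole, 0.008 = stop
- slide (a joint): Travel (m) of the slide along the board's +y, towards the fuse: 0 = over the first hole, where it starts, 0.025 = over the next hole; 1 mm of play either way with the pin home. 1.5 N of friction; stops at -0.05 and 0.035. In the last 4 mm the spring contact presses on the fuse with 1 to 3 N; beyond 0.029 it is at its stop and would crush the fuse

How it is judged:
On the way, in this order (a step that is already met when the one before it is completed fails the run):
1. the white fuse lies in the test board's notches, let go, with the slide still locked in its first hole (x of fuse in the frame of cradle between -0.003 and 0.003 m and z of fuse in the frame of cradle between -0.003 and 0.003 m and y of fuse in the frame of cradle between -0.016 and 0.014 m and angle between the y axis of fuse and the y axis of board, either way round below 0.1 rad and contact force between the fingers and fuse below 0.1 N and value of joint slide below 0.004 m and value of joint plunger below 0.003 m), for 0.2 s.
2. the lock plunger is pulled up with the slide still over its first hole (value of joint plunger above 0.006 m and value of joint slide below 0.006 m and contact force between the fingers and knob above 1 N), for 0.05 s.
At the end, for the whole second after the job is handed in: The slide is at the next hole (25 mm, within 2.5 mm), pin home (plunger below 2 mm), its spring contact pressed in over 1.5 mm by the fuse, which lies straight in the notches (within 3 mm) against the fixed contact (centre 27.5 to 31 mm from it); the fingers hold only the red knob, with over 4 N (value of joint slide between 0.0225 and 0.0275 m and value of joint plunger below 0.002 m and contact force between the fingers and knob above 4 N and value of joint spring_tip above 0.0015 m and distance between fuse and fixed_contact between 0.0275 and 0.031 m and angle between the y axis of fuse and the y axis of board, either way round below 0.08 rad and contact force between the fingers and fuse below 0.1 N and linear speed of fuse below 0.02 m/s and x of fuse in the frame of cradle between -0.003 and 0.003 m and z of fuse in the frame of cradle between -0.003 and 0.003 m); the arm keeps its last pose, push and grip.
It fails at once if the ceramic fuse is squeezed by the fingers with more than 20 N each (40 N together) (contact force between the fingers and fuse above 40 N).
It fails at once if the fuse is dropped: it falls free of the fingers from more than about 8 mm (linear speed of fuse above 0.4 m/s and contact force between the fingers and fuse below 0.1 N).
It fails at once if the ceramic fuse is pressed or knocked against the test board harder than 25 N (contact force between fuse and board above 25 N).
It fails at once if another part in the tray is moved by more than 15 mm (distance of any of spent_fuse, plug1, plug2, plug3, insulator, carrier, bus_link from where it was at the start of the episode above 0.015 m).
It also fails if it takes over 48 s, if anything falls off the work surface, if the arm or the gripper's body presses on something with over 40 N, if the wrist force passes 120 N, or if a joint passes its speed limit or range.

### The arm

A 7-joint arm with a two-finger parallel gripper is mounted at the origin on the work surface. World frame = base frame: x ahead of the robot, y to its left, z up, the work surface at z = 0. Lengths are in m, angles in rad, forces in N, time in s.
With the tool pointing down it reaches from about 0.425 to 0.95 m from the base axis. Payload 4.7 kg.
Tool frame: the origin (TCP) lies at the very end of the fingers, on their centre line; the grasp point (between the pads) lies 19 mm behind it; z points along the fingers, y is the line along which they close (so a half turn about z gives the same grasp; the last joint's range is limited). The gripper opens to 87 mm and grips with 3 to 60 N. Pads are 19 mm wide; open, the fingers measure 117 mm over their backs; the gripper's body (75 mm by 190 mm) begins 51 mm behind the grasp point.
Start: joints at [-1.29, 0.469, -0.049, 1.532, 0.024, 1.141, -0.082], TCP at [0.206, 0.643, 0.223] pointing down, gripper open.
Joint ranges: [-2.59, 2.59], [-0.33, 1.99], [-1.39, 1.29], [0.1, 2.45], [-1.04, 4.18], [0.21, 1.99], [-2.66, 2.66]. Speed limits (rad/s): [2.57, 2.57, 3.14, 3.14, 3.14, 3.14, 3.14].

### API

Orientations are given as a unit quaternion [x, y, z, w].
In Python, from plant import arm, solver, readout, vision gives the robot as it stands. The module is installed in compiled form; this text tells all that it offers. Calls block until the motion is done:
- arm.goto(position, orientation): joint-space move of the TCP to a pose.
- arm.move_straight(position, speed=0.15, ori=None): straight line of the TCP; ori=None keeps the orientation; speed is the mean speed in m/s.
- arm.move_j(angles): joint-space move.
- arm.set_gripper(opening): opening from 0.0 (shut) to 1.0 (fully open); the grip force is fixed at half the most; returns when the fingers have stopped.
- arm.sleep(seconds).
- solver.inverse_kinematics(position, orientation): joint angles nearest the present ones, or None.
- readout.get_state(): the state.
- vision.capture(name): name is "scene" or "top"; returns the picture (400x640x3 uint8, red, green, blue); there is no depth.
- vision.camera_model(name): a dict with "vertical_fov" (degrees; the focal length in pixels is half the picture's height over the tangent of half this angle, whatever the lens; pixels are square), "cx", "cy" (the principal point, pixels), "T" (4x4, takes a point from camera to world coordinates). Camera axes: x right, y up, looking along -z (the intrinsics and any distortion apply to the point x, -y, -z); pixel columns grow to the right and rows downward; lengths in m; the calibration is good to about 2 mm. A picture is of the moment at which its call begins. camera_model takes no time and is no camera call.
A pose or a line that the arm cannot do raises arm.MotionError and nothing moves.
- arm.sign_off(): hands the job in; it is judged then, once.
The state is a dict: "time_s": time; "joints": joint angles; "joint_velocities": joint speeds; "joint_efforts": joint torques, N m; "tool_pos": TCP position; "orientation": TCP orientation; "force": force on the tool from outside, world axes, zero at the start; "torque": the same for the moment, N m; "gripper_width": opening from 0.0 (shut) to 1.0 (fully open); "grip_force": force on a finger pad.
Only numpy, scipy, OpenCV 4.12 (cv2) and the standard library are available. Lean on these libraries where they do the work, as an engineer would, in place of code of your own. Each camera call takes 0.05 s, during which the arm holds its last target. There are 200 camera calls.

## Working session

There is one attempt and no reset: what is moved stays moved. The work goes in short steps, each a Python script; the robot and the scene stay as the last script left them, time stands still between calls to the robot, and variables do not carry over. Pictures are saved under pics/ and viewed, at most 10 in all, crops included, and the job is handed in when it is done.

```bash
mkdir -p pics; python3 - <<'E'
from plant import arm, solver, readout, vision
import cv2, numpy as np
for n in("scene","top"):
    im=vision.capture(n); cv2.imwrite(f"pics/{n}0.png",im[:,:,::-1])
    m=vision.camera_model(n); print(n,{k:(np.round(v,4).tolist() if k=="T" else v) for k,v in m.items()})
s=readout.get_state(); print(s)
E
ls
```

```text
scene {'vertical_fov': 49.391746612195206, 'cx': 323.6276011604681, 'cy': 191.65065142293165, 'T': [[0.4521, -0.5278, 0.7191, 1.2251], [0.8918, 0.285, -0.3514, -0.3857], [-0.0195, 0.8001, 0.5995, 0.69], [0.0, 0.0, 0.0, 1.0]]}
top {'vertical_fov': 43.37290493983164, 'cx': 321.8005139384579, 'cy': 203.853539881588, 'T': [[0.0235, 0.9898, -0.1408, 0.3455], [-0.9994, 0.0268, 0.0215, -0.0314], [0.025, 0.1402, 0.9898, 1.2241], [0.0, 0.0, 0.0, 1.0]]}
{'time_s': 0.1, 'joints': array([-1.28991375,  0.4693618 , -0.04859191,  1.53356901,  0.02413515,
        1.14099981, -0.08231051]), 'joint_velocities': array([-0.00057245, -0.00124899,  0.00032019, -0.00501174, -0.00027767,
       -0.00099602,  0.00109608]), 'joint_efforts': array([ 6.61585800e-04, -5.09168816e+01, -8.13611154e-02, -2.36827737e+01,
       -6.15824433e-02,  3.44995293e-02,  4.98637598e-05]), 'tool_pos': array([0.20560968, 0.64235909, 0.221606  ]), 'orientation': array([ 1.54257637e-01,  9.88030270e-01, -8.71135723e-04, -8.83981789e-05]), 'force': array([-0.62093849, -0.2064335 , -0.36584953]), 'torque': array([ 0.02726081, -0.01809257, -0.01539334]), 'grip_force': 0.0, 'gripper_width': 1.0013561424488007}
pics
```

View pics/top0.png

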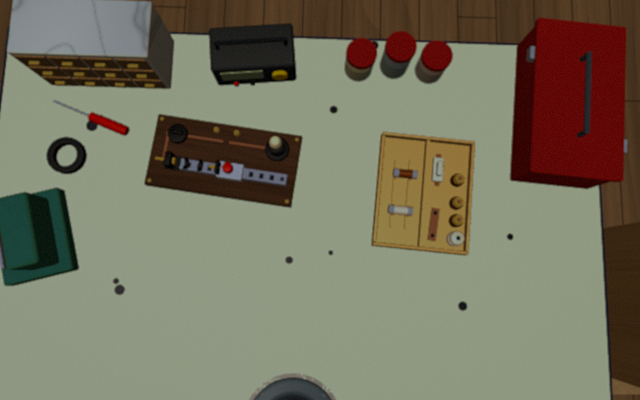

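View pics/scene0.png

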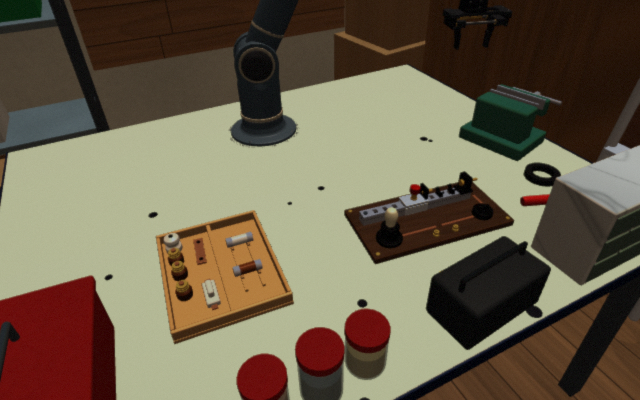

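```bash
cat > h.py <<'E'
from plant import arm, solver, readout, vision
import cv2, numpy as np
M={n:vision.camera_model(n) for n in("scene","top")}
def ray(n,p):
    m=M[n]; f=200/np.tan(np.radians(m["vertical_fov"]/2)); T=np.array(m["T"])
    d=T[:3,:3]@np.array([(p[0]-m["cx"])/f,-(p[1]-m["cy"])/f,-1]); return T[:3,3],d/np.linalg.norm(d)
def onz(n,p,z):
    o,d=ray(n,p); return o+d*(z-o[2])/d[2]
def proj(n,X):
    m=M[n]; f=200/np.tan(np.radians(m["vertical_fov"]/2)); T=np.array(m["T"])
    c=T[:3,:3].T@(np.array(X)-T[:3,3]); return np.array([m["cx"]-f*c[0]/c[2],m["cy"]+f*c[1]/c[2]])
def tri(p,q):
    (a,u),(b,v)=ray("scene",p),ray("top",q)
    s=np.linalg.lstsq(np.c_[u,-v],b-a,rcond=None)[0]; P,Q=a+u*s[0],b+v*s[1]
    return (P+Q)/2,np.linalg.norm(P-Q)
def blob(mask,box):
    x0,y0,x1,y1=box; k=np.zeros(mask.shape,np.uint8); k[y0:y1,x0:x1]=1
    n,l,s,c=cv2.connectedComponentsWithStats((mask.astype(np.uint8)&k))
    i=1+np.argmax(s[1:,4]); return c[i],s[i,4],(l==i).astype(np.uint8)
E
python3 - <<'E'
from h import *
I={n:cv2.imread(f"pics/{n}0.png") for n in("scene","top")}
H={n:cv2.cvtColor(I[n],cv2.COLOR_BGR2HSV).astype(int) for n in I}
def corners(m):
    c=cv2.convexHull(max(cv2.findContours(m,cv2.RETR_EXTERNAL,cv2.CHAIN_APPROX_NONE)[0],key=cv2.contourArea))
    return cv2.approxPolyDP(c,10,True)[:,0]
h=H["top"]
# board & tray corners, top
b=blob(~((h[...,0]>25)&(h[...,0]<60)&(h[...,2]>120)),(135,105,310,215)); print("board",b[1],corners(b[2]).tolist())
t=blob((h[...,1]>75)&(h[...,0]<28),(365,125,485,260)); print("tray",t[1],corners(t[2]).tolist())
for nm,c,z in(("board",corners(b[2]),.018),("tray",corners(t[2]),.032)):
    P=np.array([onz("top",p,z) for p in c]); print(nm,np.round(P[:,:2],3).tolist(),np.round(np.linalg.norm(P-np.roll(P,-1,0),axis=1),3))
red={n:((H[n][...,0]<8)|(H[n][...,0]>172))&(H[n][...,1]>140)&(H[n][...,2]>90) for n in H}
k=[blob(red["scene"],(400,175,435,205)),blob(red["top"],(215,155,240,180))]
print("knob",k[0][:2],k[1][:2],tri(k[0][0],k[1][0]),onz("top",k[1][0],.085),onz("scene",k[0][0],.081))
wh={n:(H[n][...,1]<60)&(H[n][...,2]>90) for n in H}
f=[blob(wh["scene"],(215,225,262,255)),blob(wh["top"],(380,198,420,222))]
print("fuse",f[0][:2],f[1][:2],tri(f[0][0],f[1][0]),onz("top",f[1][0],.038),onz("scene",f[0][0],.036))
cr=[cv2.resize(I["top"][100:220,140:310],None,fx=4.6,fy=4.6,interpolation=2)]
cv2.imwrite("pics/a.png",cr[0])
cv2.imwrite("pics/b.png",cv2.resize(I["scene"][165:255,340:520],None,fx=4.4,fy=4.4,interpolation=2))
E
```

```text
board 10793 [[158, 115], [300, 135], [291, 206], [146, 185]]
tray 10264 [[382, 132], [474, 141], [467, 254], [372, 245]]
board [[0.727, 0.351], [0.687, 0.0], [0.51, 0.017], [0.551, 0.368]] [0.353 0.178 0.354 0.176]
tray [[0.697, -0.201], [0.681, -0.427], [0.404, -0.405], [0.42, -0.179]] [0.227 0.278 0.227 0.278]
knob (array([414.8       , 186.71111111]), np.int32(45)) (array([227.02777778, 166.80555556]), np.int32(72)) (array([0.58684509, 0.16320396, 0.08786951]), np.float64(0.0008475761051197327)) [0.58768382 0.16406931 0.085     ] [0.57946706 0.16901118 0.081     ]
fuse (array([238.29752066, 237.47107438]), np.int32(121)) (array([400.54268293, 209.66463415]), np.int32(164)) (array([ 0.50509507, -0.24542468,  0.0389915 ]), np.float64(0.00034898550247679195)) [ 0.50527819 -0.24543472  0.038     ] [ 0.50170847 -0.24494055  0.036     ]
```

View pics/a.png

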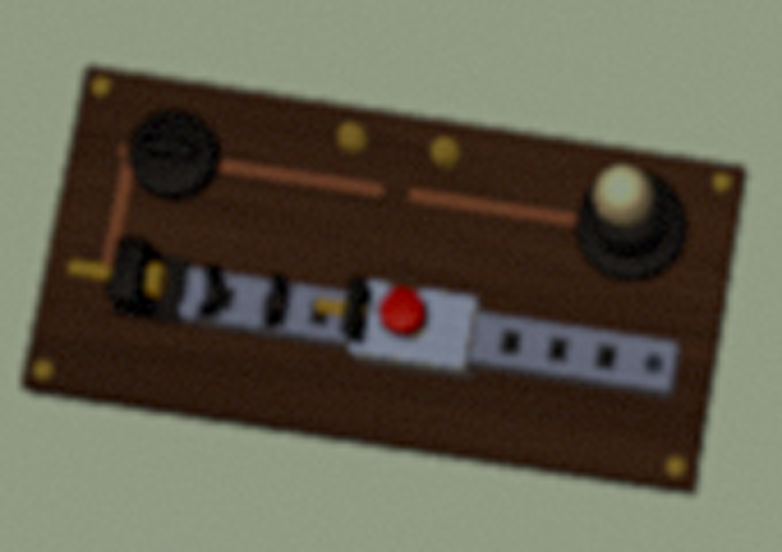

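View pics/b.png

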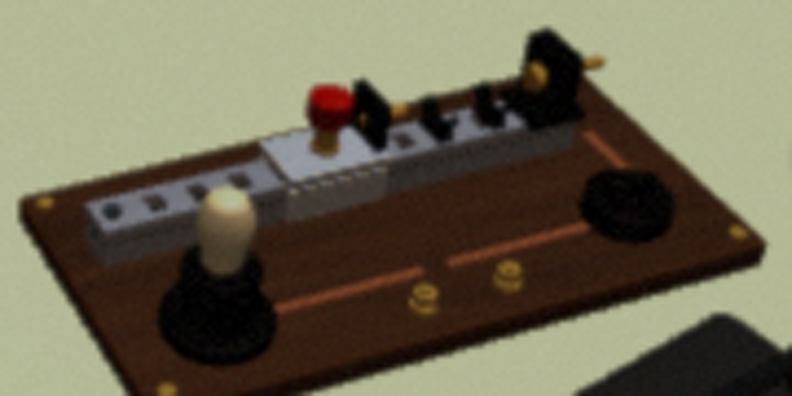

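```bash
python3 - <<'E'
from h import *
I={n:cv2.imread(f"pics/{n}0.png") for n in("scene","top")}
def dark(n,x0,y0,x1,y1,th):
    g=I[n].max(2); m=np.zeros(g.shape,np.uint8); m[y0:y1,x0:x1]=(g[y0:y1,x0:x1]<th)
    k,l,s,c=cv2.connectedComponentsWithStats(m)
    for i in range(1,k):
        if s[i,4]>3: print(n,th,np.round(c[i],1),s[i].tolist())
for th in (45,60):
    dark("top",180,156,212,172,th); dark("scene",432,183,456,198,th)
np.set_printoptions(linewidth=250)
print("top rows 158-170, cols 176-222 (max rgb)"); print(I["top"].max(2)[158:171,176:224])
cx,cy=np.array([.6188,.184]),-.108
a=-.107; R=np.array([[np.cos(a),-np.sin(a)],[np.sin(a),np.cos(a)]])
for nm,p,z in(("n1",(186.7,163),.062),("n2",(200.2,165.2),.062),("knob",(227.03,166.8),.0875)):
    P=onz("top",p,z)[:2]; print(nm,P.round(4),(R.T@(P-cx)).round(4))
for nm,p,z in(("n1s",(450.5,189),.06),("n2s",(438.5,191.5),.06)):
    P=onz("scene",p,z)[:2]; print(nm,P.round(4),(R.T@(P-cx)).round(4))
E
```

```text
top 45 [180.4 156.8] [180, 156, 2, 3, 5]
top 45 [186.2 162.7] [184, 157, 6, 13, 52]
top 45 [199.9 164.5] [198, 159, 5, 12, 46]
scene 45 [451.1 188.4] [447, 184, 9, 10, 67]
scene 45 [438.7 191.9] [435, 188, 9, 9, 53]
top 60 [194.9 161.6] [180, 156, 32, 16, 253]
top 60 [208.8 168.6] [208, 168, 3, 2, 5]
scene 60 [444.9 189.6] [432, 184, 24, 14, 165]
scene 60 [452.4 196.4] [448, 195, 8, 3, 15]
top rows 158-170, cols 176-222 (max rgb)
[[ 40  24  24  22  39  69  78  71  44  22   4  18  36  50  52  49  52  50  49  49  48  53  49  48  50  49  51  51  53  52  50  49  53  50  49  48  52  51  52  50  49  49  47  50  49  50  49  46]
 [ 39  28  21  21  56  96 111 104  68  25   1  14  45  65  64  62  64  57  55  55  53  49  46  36  31  36  46  49  56  51  52  49  50  53  50  51  52  53  52  51  43  40  42  45  51  47  47  47]
 [ 42  25  24  28  61 103 121 114  82  35   7   9  43  82  98  99 100  97  88  79  72  64  51  28   6  19  32  48  50  50  47  49  52  50  50  52  51  51  49  43  35  25  26  39  58  63  62  59]
 [ 35  30  21  24  66 104 123 118  87  43  11  11  41  88 108 116 117 117 111 109
[... 1358 characters left out ...]
120 118 100  61  20   3   6  31  79 109 116 119 114  80  42  47  62  88 102 102  73  35  17  11  21  55 114 130 120 137]
 [ 24  28  24  41  60  68  59  46  42  47  58  77  97 106 113 114 115 115 116 117 101  60  18   0   8  44  90 112 117 115 108  74  41  28  47  88 104  93  59  30  15  13  15  59 124 142 118 130]
 [ 37  38  34  39  47  46  42  46  48  48  53  63  71  75  81  87  88  96 103 105  92  61  26  22  44  63 102 119 119 119 110  94  78  69  72 103 114  96  60  24  12   6   8  63 127 144 113 114]]
n1 [0.5989 0.2626] [-0.0281  0.076 ]
n2 [0.5946 0.2308] [-0.0291  0.044 ]
knob [0.5872 0.1636] [-0.0293 -0.0236]
n1s [0.6055 0.2578] [-0.0211  0.072 ]
n2s [0.5998 0.2261] [-0.0233  0.0399]
```

```bash
cat >> h.py <<'E'
def quat(yaw):
    p=yaw/2+np.pi/4; return np.array([np.cos(p),np.sin(p),0,0])
def st(*extra):
    s=readout.get_state(); print("t%.2f"%s["time_s"],"tcp",s["tool_pos"].round(4),"F",s["force"].round(2),"w %.4f g %.2f"%(s["gripper_width"],s["grip_force"]),*extra); return s
E
python3 - <<'E'
from h import *
a=-.0745
for yaw in (a,a+np.pi): print(solver.inverse_kinematics([.505,-.245,.15],quat(yaw)))
q=min((solver.inverse_kinematics([.505,-.245,.13],quat(y)),y) for y in(a,) )[1] if 0 else a
arm.goto([.505,-.245,.12],quat(a)); st()
arm.set_gripper(.45); st()
arm.move_straight([.505,-.245,.015],speed=.12); st()
w=.30
while w>.2:
    arm.set_gripper(w); s=st("cmd %.3f"%w)
    if s["grip_force"]>5: break
    w-=.02 if w>.275 else .003
for n in("top","scene"): cv2.imwrite(f"pics/{n}1.png",vision.capture(n)[:,:,::-1])
E
```

```text
[-0.23961593  0.45719667  0.81997734  1.91933688 -0.41103072  0.94035112
  0.70320732]
[-0.4108226   0.58744524  1.11599613  1.9266403  -0.62137864  1.0260599
 -2.23199839]
t3.39 tcp [ 0.5055 -0.2442  0.1199] F [ 0.44  0.65 -0.01] w 1.0008 g 0.00
t4.42 tcp [ 0.505 -0.245  0.12 ] F [0.26 0.06 0.67] w 0.4507 g 0.00
t5.45 tcp [ 0.5055 -0.2454  0.0156] F [ 0.12  0.59 -0.73] w 0.4466 g 0.00
t6.03 tcp [ 0.5051 -0.245   0.0151] F [ 0.11 -0.41  0.68] w 0.2993 g 0.00 cmd 0.300
t6.32 tcp [ 0.505 -0.245  0.015] F [ 0.21  0.35 -0.32] w 0.2788 g 0.00 cmd 0.280
t6.61 tcp [ 0.5045 -0.2449  0.0149] F [-1.66  0.72  0.73] w 0.2615 g 0.68 cmd 0.260
t6.83 tcp [ 0.5044 -0.245   0.0149] F [-2.41  0.37  1.56] w 0.2560 g 1.16 cmd 0.257
t7.04 tcp [ 0.5043 -0.2449  0.0149] F [-3.74  0.68  1.06] w 0.2536 g 1.71 cmd 0.254
t7.26 tcp [ 0.5043 -0.245   0.0149] F [-5.39  0.13  2.27] w 0.2528 g 2.31 cmd 0.251
t7.47 tcp [ 0.5042 -0.245   0.0148] F [-5.54  0.5   1.58] w 0.2463 g 5.81 cmd 0.248
```

```bash
python3 - <<'E'
from h import *
arm.set_gripper(.246); s=st()
p=s["tool_pos"]
arm.move_straight([p[0],p[1],.15],speed=.12); st()
arm.goto([.5969,.2477,.15],quat(-.107)); arm.sleep(.2); st()
for n in("top","scene"): cv2.imwrite(f"pics/{n}2.png",vision.capture(n)[:,:,::-1])
a=cv2.imread("pics/top2.png")[100:220,140:310]; b=cv2.imread("pics/scene2.png")[110:240,350:520]
cv2.imwrite("pics/c.png",np.vstack([cv2.resize(a,(420,296),interpolation=2),cv2.resize(b,(420,300),interpolation=2)]))
E
```

```text
t7.79 tcp [ 0.5042 -0.245   0.0148] F [-5.2  -0.61  1.67] w 0.2485 g 9.15
t9.07 tcp [ 0.5038 -0.2446  0.1493] F [ 0.33 -0.26 -0.99] w 0.2472 g 9.23
t11.09 tcp [0.5973 0.2464 0.1502] F [ 0.61 -0.48 -0.07] w 0.2495 g 9.23
```

View pics/c.png

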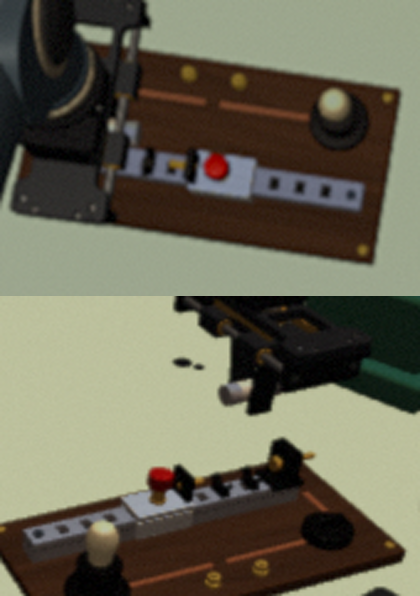

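```bash
python3 - <<'E'
from h import *
arm.move_straight([.5969,.2477,.062],speed=.1); arm.sleep(.2); st()
for n in("scene",): cv2.imwrite(f"pics/{n}3.png",vision.capture(n)[:,:,::-1])
b=cv2.imread("pics/scene3.png")[150:215,390:490]
cv2.imwrite("pics/d.png",cv2.resize(b,(800,520),interpolation=2))
for X in ([.5969,.2477,.065],[.5969,.2477,.079]): print(proj("scene",X))
E
```

```text
t12.43 tcp [0.5973 0.2478 0.0627] F [ 0.08 -0.1  -0.4 ] w 0.2479 g 9.23
[445.14192152 186.65044506]
[446.00793551 181.92862616]
```

View pics/d.png

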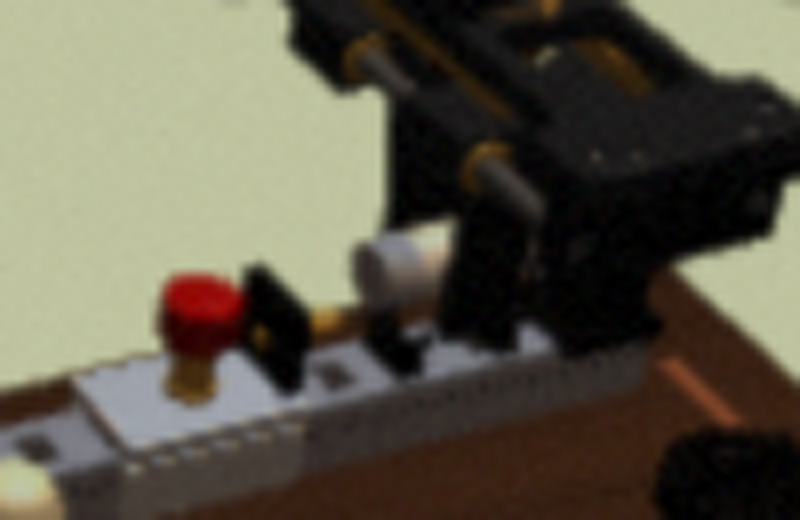

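```bash
python3 - <<'E'
from h import *
a=-.107; R=np.array([[np.cos(a),-np.sin(a)],[np.sin(a),np.cos(a)]])
c=np.array([.5969,.2477])
for s,t in (((451.1,188.4),(186.2,162.7)),((438.7,191.9),(199.9,164.5))):
    P,e=tri(s,t); print(P.round(4),round(e,4),(R.T@(P[:2]-c)).round(4))
for n,q in (("top",[(186.2,162.7),(199.9,164.5)]),("scene",[(451.1,188.4),(438.7,191.9)])):
  for z in (.052,.056): print(n,z,[(R.T@(onz(n,p,z)[:2]-c)).round(4).tolist() for p in q])
# finger tip check
P=c+R@np.array([.018,0]); print(proj("scene",[*P,.063]))
E
```

```text
[0.6007 0.2649 0.0562] 0.0007 [0.0019 0.0176]
[0.5969 0.2319 0.0552] 0.003 [ 0.0017 -0.0158]
top 0.052 [[0.0029, 0.0191], [0.003, -0.0136]]
top 0.056 [[0.0021, 0.018], [0.0022, -0.0146]]
scene 0.052 [[-0.0027, 0.021], [-0.0019, -0.0147]]
scene 0.056 [[0.0016, 0.0174], [0.0024, -0.0181]]
[449.28036937 191.45495993]
```

```bash
python3 - <<'E'
from h import *
x,y=.5970,.2482
arm.move_straight([x,y,.054],speed=.05); arm.sleep(.15)
f0=np.mean([readout.get_state()["force"] for _ in range(3)],0); print(f0)
z=.054
a=-.107
while z>.0462:
    z-=.0008; arm.move_straight([x,y,z],speed=.03); arm.sleep(.08)
    s=st("cmdz %.4f"%z); f=s["force"]-f0
    if np.linalg.norm(f)>4: break
E
```

```text
[ 0.10130274  0.66907135 -0.43317868]
t13.27 tcp [0.5971 0.2482 0.0533] F [ 0.52  0.52 -1.1 ] w 0.2467 g 9.39 cmdz 0.0532
t13.60 tcp [0.597  0.2482 0.0524] F [ 0.58  0.21 -0.17] w 0.2472 g 9.42 cmdz 0.0524
t13.93 tcp [0.597  0.2482 0.0516] F [ 0.35  0.76 -0.71] w 0.2462 g 9.43 cmdz 0.0516
t14.27 tcp [0.597  0.2482 0.0508] F [ 0.62  0.38 -1.02] w 0.2485 g 9.46 cmdz 0.0508
t14.60 tcp [0.597  0.2482 0.0499] F [ 0.83 -0.33 -1.24] w 0.2458 g 9.49 cmdz 0.0500
t14.93 tcp [0.597  0.2482 0.0492] F [-0.27  0.45 -0.55] w 0.2466 g 9.51 cmdz 0.0492
t15.27 tcp [0.5969 0.2482 0.0485] F [-0.64  0.29  2.33] w 0.2452 g 9.34 cmdz 0.0484
t15.60 tcp [0.5968 0.2483 0.048 ] F [-2.15  0.08  5.19] w 0.2476 g 9.24 cmdz 0.0476
```

```bash
python3 - <<'E'
from h import *
arm.move_straight([.5967,.2482,.0478],speed=.03); st()
arm.set_gripper(.28); st(); arm.set_gripper(.42); s=st()
arm.move_straight([.5967,.2482,.125],speed=.12); st()
k=np.array([.5872,.1636])
arm.goto([*k,.125],quat(-.107)); st()
for n in("scene","top"): cv2.imwrite(f"pics/{n}4.png",vision.capture(n)[:,:,::-1])
b=cv2.imread("pics/scene4.png")[125:215,370:490]
cv2.imwrite("pics/e.png",cv2.resize(b,(800,600),interpolation=2))
E
```

```text
t15.85 tcp [0.5967 0.2483 0.048 ] F [-2.13  1.08  4.66] w 0.2444 g 9.24
t16.19 tcp [0.5969 0.2482 0.0475] F [ 0.34  0.1  -0.67] w 0.2779 g 0.36
t16.76 tcp [0.5966 0.2481 0.0478] F [-1.07  0.19  0.11] w 0.4177 g 0.00
t17.55 tcp [0.5961 0.2483 0.1244] F [-0.12 -0.35 -0.55] w 0.4190 g 0.00
t17.98 tcp [0.5866 0.1617 0.1243] F [0.07 0.08 0.41] w 0.4198 g 0.00
```

View pics/e.png

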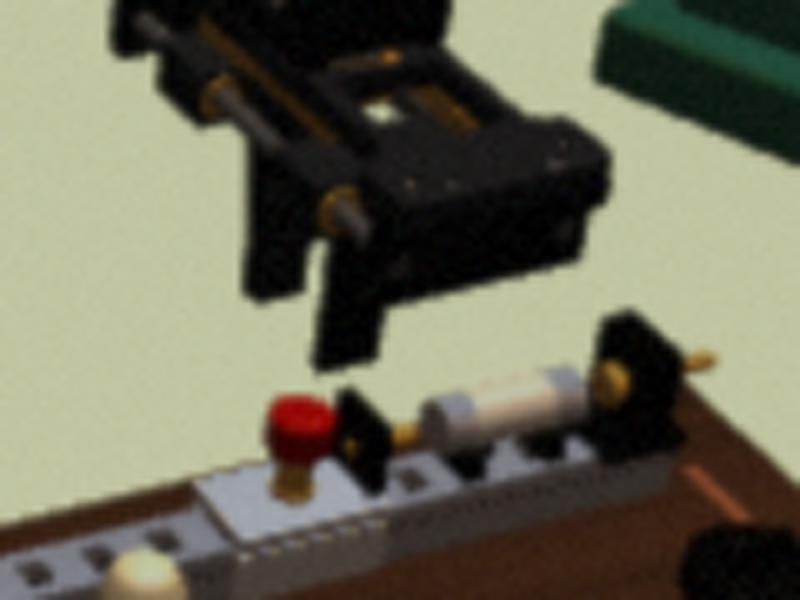

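```bash
python3 - <<'E'
from h import *
arm.move_straight([.5875,.164,.0605],speed=.1); st()
for w in (.30,.288,.28,.272):
    arm.set_gripper(w); s=st("cmd",w)
    if s["grip_force"]>15: break
E
```

```text
t18.88 tcp [0.588  0.1639 0.0608] F [ 0.11 -0.07  0.13] w 0.4200 g 0.00
t19.41 tcp [0.5865 0.1643 0.0605] F [-4.46 -0.35  2.43] w 0.2985 g 2.18 cmd 0.3
t19.65 tcp [0.5861 0.1643 0.0603] F [-6.1   0.6   4.68] w 0.2859 g 2.92 cmd 0.288
t19.87 tcp [0.5859 0.1643 0.0603] F [-6.64  0.04  5.16] w 0.2841 g 7.41 cmd 0.28
t20.08 tcp [0.5858 0.1643 0.0603] F [-5.66  0.7   5.1 ] w 0.2765 g 20.54 cmd 0.272
```

```bash
python3 - <<'E'
from h import *
arm.move_straight([.5858,.1643,.0602],speed=.03); arm.sleep(.1); st()
for z in (.0642,.0682,.0712):
    arm.move_straight([.5858,.1643,z],speed=.03); arm.sleep(.1); st()
cv2.imwrite("pics/scene5.png",vision.capture("scene")[:,:,::-1])
E
```

```text
t20.43 tcp [0.5858 0.1643 0.0603] F [-3.6  -0.01  4.55] w 0.2765 g 20.95
t20.82 tcp [0.5856 0.1643 0.0637] F [-0.84  0.27 -3.73] w 0.2800 g 21.01
t21.20 tcp [0.5856 0.1643 0.0681] F [-0.69 -0.3  -4.08] w 0.2770 g 21.02
t21.55 tcp [0.5856 0.1643 0.0711] F [-0.21  0.14 -5.91] w 0.2796 g 21.02
```

```bash
python3 - <<'E'
from h import *
u=np.array([np.sin(.115),np.cos(.115)]); p=np.array([.5856,.1643])
for d in (.006,.014,.020,.025):
    arm.move_straight([*(p+u*d),.0712],speed=.04); arm.sleep(.1); s=st("along %.4f"%((readout.get_state()["tool_pos"][:2]-p)@u))
E
```

```text
t22.00 tcp [0.5864 0.1707 0.0712] F [-1.5   0.99 -5.54] w 0.2733 g 21.03 along 0.0065
t22.45 tcp [0.5875 0.179  0.0713] F [-0.67  1.04 -5.41] w 0.2773 g 21.03 along 0.0149
t22.85 tcp [0.5882 0.1846 0.0713] F [-0.32  0.66 -6.43] w 0.2770 g 21.04 along 0.0205
t23.23 tcp [0.5886 0.1887 0.0712] F [ 0.26 -1.96 -5.7 ] w 0.2749 g 21.05 along 0.0246
```

```bash
python3 - <<'E'
from h import *
u=np.array([np.sin(.115),np.cos(.115)]); p=np.array([.5856,.1643]); q=p+u*.0252
for z in (.0692,.0672,.0652,.0632,.0615,.0603):
    arm.move_straight([*q,z],speed=.03); arm.sleep(.1); s=st()
    if s["force"][2]>3: print("resist"); break
E
```

```text
t23.57 tcp [0.5887 0.1888 0.0693] F [ 0.05 -2.95 -4.56] w 0.2756 g 21.05
t23.93 tcp [0.5886 0.189  0.0673] F [ 1.72 -4.34 -4.46] w 0.2785 g 21.05
t24.27 tcp [0.5887 0.1892 0.0653] F [ 0.88 -4.06 -3.91] w 0.2789 g 21.05
t24.62 tcp [0.5887 0.1893 0.0633] F [ 0.93 -3.7  -3.29] w 0.2778 g 21.05
t24.98 tcp [0.5886 0.1894 0.0616] F [ 1.54 -4.18 -2.82] w 0.2755 g 21.05
t25.32 tcp [0.5887 0.1894 0.0604] F [ 0.01 -3.46 -2.85] w 0.2730 g 21.04
```

```bash
python3 - <<'E'
from h import *
u=np.array([np.sin(.115),np.cos(.115)]); p=np.array([.5856,.1643]); q=p+u*.0252
for z in (.0597,.0591):
    arm.move_straight([*q,z],speed=.03); arm.sleep(.15); s=st()
    if s["force"][2]>1: break
cv2.imwrite("pics/scene6.png",vision.capture("scene")[:,:,::-1])
b=cv2.imread("pics/scene6.png")[140:215,390:490]
cv2.imwrite("pics/f.png",cv2.resize(b,(800,600),interpolation=2))
E
```

```text
t25.73 tcp [0.5888 0.1894 0.0603] F [-1.42 -4.45  5.85] w 0.2783 g 20.97
```

View pics/f.png

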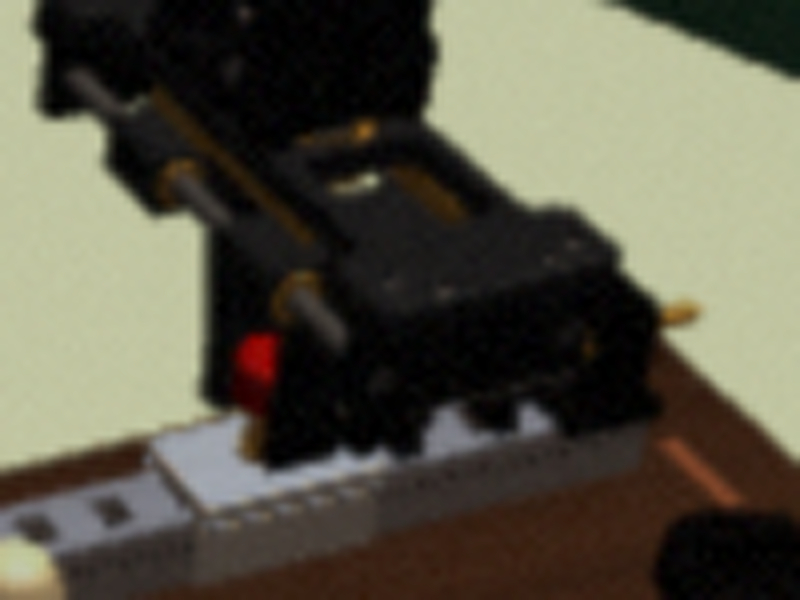

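```bash
python3 -c "
from h import *
print(arm.sign_off()); st()"
```

```text
the job is handed in; nothing more can be done
None
the job is handed in; nothing more can be done
```

I laid the white fuse in the V-notches, moved the slide one hole towards it with the pin home, and handed the job in still gripping the red knob at about 21 N. The fuse grip was about 9 N; the final spring-contact and fuse positions were inferred from force and height readings, because the gripper hid them from the camera, and no verdict came back.

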